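Fit-check resin-port sleeves on the gauge pin

TASK

Two brown sleeves look alike from outside, but only one has a bore wide enough for the steel gauge pin on the black flange plate. Slide the sleeve that fits onto the pin, fully home against the plate, and leave it there ready for bonding; put the sleeve that is bored too small in the red reject tray. Let go of both.

Things in the scene. Friction and masses are not known exactly. Their poses are not given: they have to be found in the camera images.
- sleeve_wide: The sleeve that fits the pin: plain brown tube standing upright, outside diameter 46 mm, height 60 mm, bore 34 mm right through, about 70 g. Origin at the centre of its underside, z up along its axis. The other sleeve and a blue bobbin (48 mm across, 48 mm tall, a bystander) stand in the same row along y, at least 80 mm apart between centres.
- sleeve_narrow: The sleeve too tight for the pin: same brown tube outside (diameter 46 mm, height 60 mm), standing upright, but with a bore of only 20 mm right through, about 90 g. Origin at the centre of its underside, z up along its axis.
- gauge: Fixed black flange plate 130 x 130 mm, 12 mm thick, bolts round it up to 9 mm above it, 52 mm from the centre. In its middle an upright steel pin: 28 mm diameter to 54 mm above the table, then a cone to 10 mm diameter at its top, 78 mm above the table. Origin: centre of the plate's underside, on the pin's axis, z up. A sleeve fully home has its underside 12 mm above the origin.
- reject_tray: Reject tray: a fixed red open tray, 180 mm (its x) x 160 mm (its y), 30 mm high, walls and floor about 4 mm thick, empty. Origin at the centre of its underside, z up.

How it is judged:
At the end, for the whole second after the job is handed in: The wide-bored sleeve is on the gauge pin, its underside within 10 mm of the flange plate, within 15 mm of the pin's axis and within 10 degrees of upright; the narrow-bored sleeve rests inside the red reject tray, upright or lying. Both are released and at rest (horizontal distance between sleeve_wide and gauge below 0.015 m and z of sleeve_wide in the frame of gauge below 0.022 m and angle between sleeve_wide's own z axis and vertical below 0.18 rad and linear speed of each of sleeve_wide, sleeve_narrow below 0.02 m/s and x of sleeve_narrow in the frame of reject_tray between -0.085 and 0.085 m and y of sleeve_narrow in the frame of reject_tray between -0.075 and 0.075 m and z of sleeve_narrow in the frame of reject_tray below 0.05 m and contact force between sleeve_narrow and reject_tray above 0.05 N); the robot touches nothing.
It also fails if it takes over 58 s, if anything falls off the work surface, if the arm or the gripper's body presses on something with over 40 N, if the wrist force passes 120 N, or if a joint passes its speed limit or range.

ROBOT

A 6-joint arm with a two-finger parallel gripper is mounted at the origin on the work surface. World frame = base frame: x ahead of the robot, y to its left, z up, the work surface at z = 0. Lengths are in m, angles in rad, forces in N, time in s.
With the tool pointing down it reaches from about 0.375 to 0.9 m from the base axis. Payload 3.1 kg.
Tool frame: the origin (TCP) lies at the very end of the fingers, on their centre line; the grasp point (between the pads) lies 19 mm behind it (manip.hold_point_z is the distance from the TCP to the grasp point, in m); y points along the fingers, z is the direction in which the jaws open and shut, and the axes are right-handed (so a half turn about y gives the same grasp; the last joint's range is limited). The gripper opens to 85 mm and grips with 20 to 120 N. Pads are 22 mm wide; open, the fingers measure 114 mm over their backs; the gripper's body (76 mm by 85 mm) begins 54 mm behind the grasp point. The pads swing forward as they close: fully open they stand 13 mm farther back than shut.
Start: joints at [1.038, 0.527, 1.433, -0, 1.181, -0.178], TCP at [0.217, 0.586, 0.231] pointing down, gripper open.
Joint ranges: [-3.08, 3.08], [-0.75, 2.2], [0.22, 2.44], [-1.43, 4.57], [0, 2.65], [-2.85, 2.85]. Speed limits (rad/s): [2.79, 2.79, 3.14, 3.14, 3.14, 3.14].

INTERFACE

Orientations are given as a unit quaternion [x, y, z, w].
In Python, from station import manip, eyes, workorder gives the robot as it stands. The module is installed in compiled form; this text tells all that it offers.
- The arm moves only by the shell command python3 -m jog 'ROWS' [OPENING] [FORCE]. ROWS is JSON, a list of rows, each a list of 2 entries, a list of its own where there are three numbers: the shift along the tool's x, y, z in cm, then the turn about the tool's y in rad. A call has 1 to 20 rows; each row is the pose to reach, as a shift and turn from the pose commanded when the call began, along the tool's axes at that moment; what a row does not reach only later rows make up. A row lasts 1/12 s, in which the tool goes at most 41.7 mm and 7.16 degrees, less where a joint would pass 70% of its speed; a pose out of reach is approached as far as the arm can. A call with a gripper value outside its range is refused whole. OPENING is the finger opening in cm, from 0 to 8.54, set as the call begins (- or left out, the last holds). The fingers move at their own pace and stop on an object; FORCE is the grip in N (left out, the last holds). Time passes only in rows, so rows that repeat a pose let the fingers close. It gives the time, the measured TCP pose, the force and the opening at its end, in the units of the state.
- manip.sense(): the state, without advancing time (a new reading comes with each control period).
- eyes.snapshot(name): name is "scene" or "top" or "wrist"; returns a dict with "frame" (420x560x3 uint8, red, green, blue), "vfov" (degrees; the focal length in pixels is half the picture's height over the tangent of half this angle, whatever the lens; pixels are square), "cx", "cy" (the principal point, pixels), "rvec" (rotation vector, rad) and "tvec" (3), from world to camera coordinates, as OpenCV has them. Camera axes: x right, y down, z forward; pixel columns grow to the right and rows downward; lengths in m; the calibration is good to about 2 mm. A picture is of the moment at which its call begins. There is no depth.
- workorder.sign_off(): hands the job in, once; it reports no verdict.
The state is a dict: "t": time; "q": joint angles; "qd": joint speeds; "tau": joint torques, N m; "tcp_pos": TCP position; "tool_rot": TCP orientation; "force": force on the tool from outside, world axes, zero at the start; "ft_torque": the same for the moment, N m; "finger_gap": opening from 0.0 (shut) to 1.0 (fully open).
Only numpy, scipy, OpenCV 4.12 (cv2) and the standard library are available. Lean on these libraries where they do the work, as an engineer would, in place of code of your own. Each camera call takes 0.05 s, during which the arm holds its last target. There are 200 camera calls.

## Working session

There is one attempt and no reset: what is moved stays moved. The work goes in short steps, Python scripts to look and compute and a shell command to move; the robot and the scene stay as the last step left them, time stands still between calls to the robot, and variables do not carry over. Pictures are saved under pics/ and viewed, about 8 in all and at most 12, crops included, and the job is handed in when it is done.

```bash
mkdir -p pics; cat > h.py <<'E'
import numpy as np, cv2
from scipy.spatial.transform import Rotation as R
from station import manip, eyes, workorder
def snap(n,f):
    s=eyes.snapshot(n); cv2.imwrite('pics/'+f,s['frame'][:,:,::-1]); np.save('pics/'+f+'.npy',s,allow_pickle=True); return s
def load(f): return np.load('pics/'+f+'.npy',allow_pickle=True).item()
def cam(s):
    f=s['frame'].shape[0]/2/np.tan(np.radians(s['vfov'])/2)
    return np.array([[f,0,s['cx']],[0,f,s['cy']],[0,0,1]]),cv2.Rodrigues(np.array(s['rvec'],float))[0],np.array(s['tvec'],float).ravel()
def ray(s,u,v,z):
    K,Rm,t=cam(s); d=Rm.T@np.linalg.inv(K)@np.array([u,v,1.]); c=-Rm.T@t
    return c+d*(z-c[2])/d[2]
def proj(s,p):
    K,Rm,t=cam(s); q=K@(Rm@np.array(p,float)+t); return q[:2]/q[2]
def to_tool(target):
    "shift in cm along tool axes from the measured TCP to target"
    m=manip.sense(); return R.from_quat(m['tool_rot']).inv().apply(np.array(target)-m['tcp_pos'])*100
E
python3 - <<'E'
from h import *
for n in('top','scene'):
    s=snap(n,n+'0.png'); print(n,s['vfov'],s['cx'],s['cy'],(-cam(s)[1].T@cam(s)[2]).round(3))
m=manip.sense(); print(m); print(R.from_quat(m['tool_rot']).as_matrix().round(3), manip.hold_point_z)
a=load('top0.png')['frame'];b=load('scene0.png')['frame']
E
```

```text
top 42.90764745978766 286.28422925504736 201.5237744632021 [ 0.426 -0.016  1.42 ]
scene 57.46627249845558 275.050267975449 210.40700473934845 [ 0.906 -0.184  0.822]
{'t': 0.1, 'q': array([ 1.03748746e+00,  5.28366605e-01,  1.43378060e+00,  2.32706380e-05,
        1.18141254e+00, -1.78545942e-01]), 'qd': array([-9.07382988e-04, -1.90503489e-03, -1.80243390e-03,  8.37435739e-05,
       -9.23293152e-04,  1.36531284e-03]), 'tau': array([ 5.65660157e-04, -4.43307853e+01, -1.78588897e+01, -1.69621248e-04,
        3.85206207e-03,  2.38007357e-05]), 'tcp_pos': array([0.21676332, 0.58551573, 0.23043349]), 'tool_rot': array([ 0.69665999, -0.12502342,  0.12452447, -0.69536153]), 'force': array([ 1.01870382, -0.4146837 , -0.48506625]), 'ft_torque': array([ 0.00046097, -0.02458136,  0.01299721]), 'finger_gap': 1.000519372161106}
[[ 0.938 -0.001  0.347]
 [-0.347 -0.002  0.938]
 [-0.    -1.    -0.002]] 0.0187
```

View pics/top0.png

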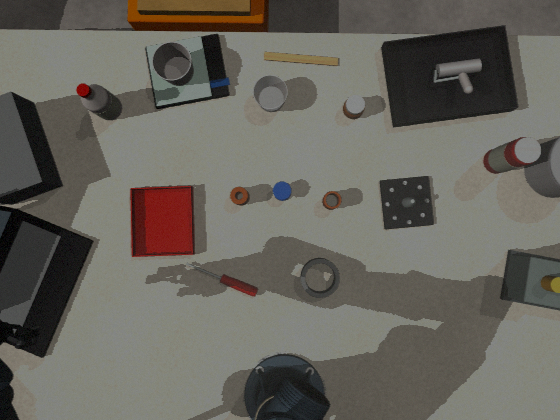

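View pics/scene0.png

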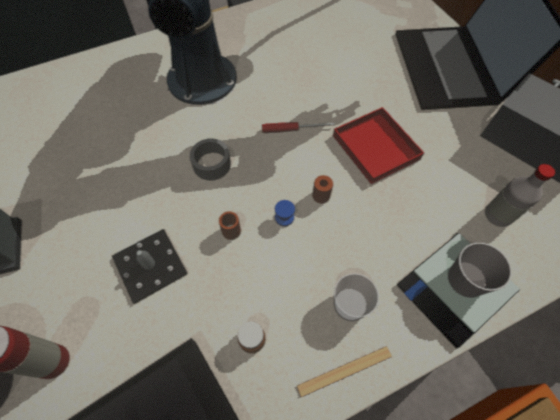

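The top view shows sleeves near (240,196) and (331,200), the bobbin at (283,190), the gauge at (407,203) and the tray at (163,221). The scene view shows the sleeves at (323,187) by the tray and (231,224) by the gauge. Next I'll enlarge these areas.

```bash
python3 - <<'E'
from h import *
a=load('top0.png')['frame'];b=load('scene0.png')['frame']
def c(im,x,y,w,h,k=8): return cv2.resize(im[y:y+h,x:x+w],None,fx=k,fy=k,interpolation=cv2.INTER_CUBIC)
top=np.hstack([c(a,225,180,33,36),c(a,315,180,33,36),c(a,374,172,33*2,36*2,4)])
bot=np.hstack([c(b,305,170,33,36),c(b,215,206,33,36),c(b,108,226,33*2+16,36*2+16,4)[:288,:264]])
cv2.imwrite('pics/crop.png',np.vstack([top,bot])[:,:,::-1])
s=load('top0.png')
for n,p,z in [('sl',(240,196),.06),('sr',(331,200),.06),('bob',(283,190),.048)]: print(n,ray(s,*p,z).round(4))
hsv=cv2.cvtColor(a,cv2.COLOR_RGB2HSV)
m=((hsv[...,1]>150)&(hsv[...,2]>60)&((hsv[...,0]<8)|(hsv[...,0]>172))).astype(np.uint8); m[:, :120]=0;m[:,205:]=0;m[:175]=0;m[265:]=0
r=cv2.minAreaRect(cv2.findNonZero(m)); print(r); bx=cv2.boxPoints(r)
print('tray', ray(s,*r[0],.03).round(4),[ray(s,*q,.03).round(3) for q in bx])
E
```

```text
sl [0.5131 0.1199 0.06  ]
sr [ 0.5065 -0.1123  0.06  ]
bob [0.5311 0.0106 0.048 ]
((161.1123504638672, 220.8817138671875), (69.07986450195312, 60.8774299621582), 88.53119659423828)
tray [0.4469 0.3274 0.03  ] [array([0.534, 0.412, 0.03 ]), array([0.54 , 0.253, 0.03 ]), array([0.361, 0.243, 0.03 ]), array([0.354, 0.402, 0.03 ])]
```

View pics/crop.png

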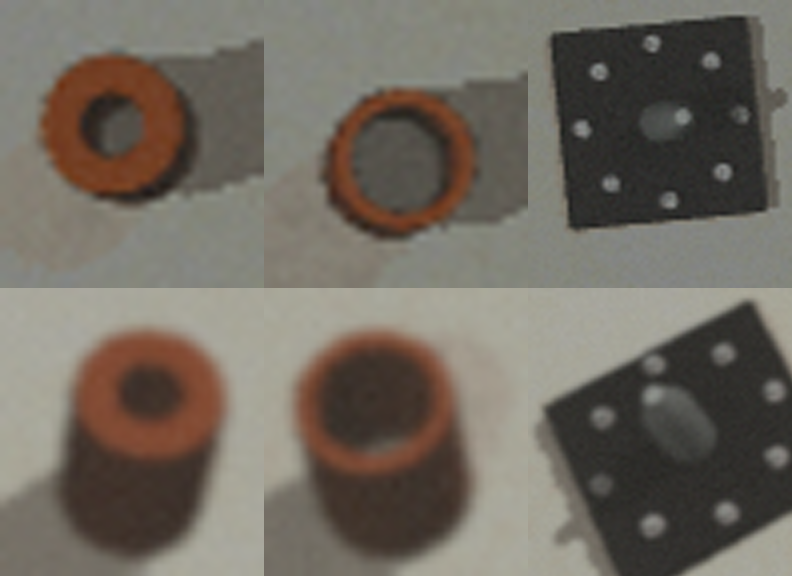

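Top-left crop: small bore, rim centre (238.7,195.1), so the narrow sleeve is at +y near the tray. Top-middle crop: large bore, rim centre (331.8,199.6), so the wide sleeve is at -y near the gauge. The scene view agrees. The gauge plate centre is about (406.5,202) and the pin tip about (412.3,200.5).

```bash
python3 - <<'E'
from h import *
T=load('top0.png');S=load('scene0.png')
def tri(p,q):
    A=[];
    P=[cam(x)[0]@np.c_[cam(x)[1],cam(x)[2]] for x in(T,S)]
    X=cv2.triangulatePoints(P[0],P[1],np.array(p,float),np.array(q,float)).ravel(); return (X[:3]/X[3]).round(4)
for n,p,q,z in [('nar',(238.7,195.1),(323.4,182.8),.06),('wide',(331.8,199.6),(228.5,219.5),.06),('tip',(412.3,200.5),(138.8,252.),.078)]:
    print(n,ray(T,*p,z).round(4),ray(S,*q,z).round(4),tri(p,q))
print('plate',ray(T,406.4,202.1,.012).round(4),'bolts',ray(T,406.8,202.0,.02).round(4))
N=ray(T,238.7,195.1,.06)
print(to_tool([N[0],N[1],.14]),to_tool([N[0],N[1],.026]))
E
```

```text
nar [0.5154 0.1233 0.06  ] [0.5157 0.1231 0.06  ] [0.5154 0.1234 0.0594]
wide [ 0.5075 -0.1143  0.06  ] [ 0.5077 -0.1147  0.06  ] [ 0.5075 -0.1144  0.0595]
tip [ 0.5073 -0.3147  0.078 ] [ 0.5056 -0.3145  0.078 ] [ 0.5071 -0.3141  0.0809]
plate [ 0.5069 -0.314   0.012 ] bolts [ 0.5067 -0.3133  0.02  ]
[ 44.06126245   9.0907055  -32.95280528] [ 44.06548641  20.49068344 -32.93078046]
```

```bash
python3 -m jog '[[[11,2,-8],0],[[22,4,-16],0],[[33,6,-25],0],[[44.06,9,-32.95],0],[[44.06,9,-32.95],0],[[44.06,9,-32.95],0],[[44.06,9,-32.95],0],[[44.06,9,-32.95],0],[[44.06,9,-32.95],0],[[44.06,9,-32.95],0],[[44.06,9,-32.95],0],[[44.06,9,-32.95],0],[[44.06,9,-32.95],0],[[44.06,9,-32.95],0],[[44.06,9,-32.95],0],[[44.06,9,-32.95],0],[[44.06,9,-32.95],0],[[44.06,9,-32.95],0],[[44.06,9,-32.95],0]]' 8.5 30
python3 - <<'E'
from h import *
m=manip.sense();print(m['tcp_pos'],m['tool_rot'],m['t'],to_tool([.5154,.1233,.026]))
snap('wrist','w1.png')
E
```

```text
t: 1.68
tcp_pos: [0.5149, 0.1253, 0.1415]
tool_rot: [-0.696, 0.124, -0.124, 0.696]
force: [0.2, -0.3, -0.0]
finger_gap: 0.993
[0.51486928 0.12533089 0.14153414] [-0.69611749  0.12414788 -0.12391577  0.69616997] 1.6833 [ 0.12383215 11.55337054 -0.17244133]
```

View pics/w1.png

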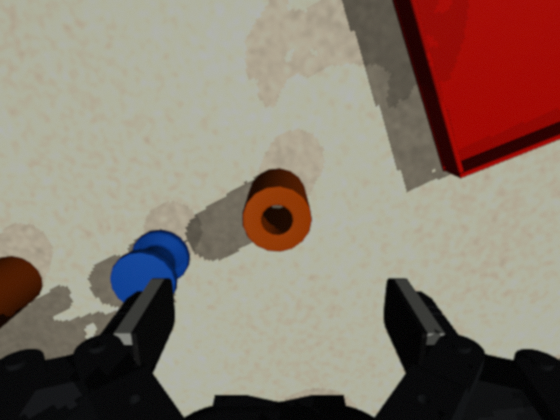

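The wrist view shows the narrow sleeve (rim 277,217) centred between the fingers, with the bobbin (145,270) clear of the left finger's path. I'll descend and grip.

```bash
python3 -m jog '[[[0.1,3,-0.15],0],[[0.1,6,-0.15],0],[[0.1,9,-0.15],0],[[0.1,11.5,-0.15],0],[[0.1,11.5,-0.15],0],[[0.1,11.5,-0.15],0],[[0.1,11.5,-0.15],0]]'
python3 -m jog '[[[0,0,0],0],[[0,0,0],0],[[0,0,0],0],[[0,0,0],0],[[0,0,0],0],[[0,0,0],0],[[0,0,0],0],[[0,0,0],0],[[0,0,0],0],[[0,0,0],0],[[0,0,0],0],[[0,0,0],0]]' 2 40
python3 -m jog '[[[0,-3,0],0],[[0,-6,0],0],[[0,-9,0],0],[[0,-9,0],0],[[0,-9,0],0]]'
python3 - <<'E'
from h import *
m=manip.sense();print(m['tcp_pos'],m['t'],to_tool([.4469,.3274,.14]))
E
```

```text
t: 2.32
tcp_pos: [0.5168, 0.1228, 0.0274]
tool_rot: [-0.696, 0.124, -0.125, 0.696]
force: [-0.5, -0.1, -0.0]
finger_gap: 0.994
t: 3.32
tcp_pos: [0.517, 0.1223, 0.0278]
tool_rot: [-0.696, 0.124, -0.126, 0.696]
force: [0.1, -0.0, 6.4]
finger_gap: 0.523
t: 3.73
tcp_pos: [0.5174, 0.1223, 0.1183]
tool_rot: [-0.696, 0.123, -0.126, 0.696]
force: [-0.1, 1.2, -1.7]
finger_gap: 0.517
[0.51744692 0.12229462 0.11831924] 3.7333 [-13.73119869  -2.20030983  16.78583452]
```

```bash
python3 -m jog '[[[-2,0,3],0],[[-4,0,5],0],[[-6.5,0,8],0],[[-9,0,11],0],[[-11.5,0,14],0],[[-13.7,0,16.8],0],[[-13.7,0,16.8],0],[[-13.7,0,16.8],0],[[-13.7,0,16.8],0],[[-13.7,3,16.8],0],[[-13.7,5,16.8],0],[[-13.7,7,16.8],0],[[-13.7,8,16.8],0],[[-13.7,8.3,16.8],0],[[-13.7,8.3,16.8],0],[[-13.7,8.3,16.8],0]]'
python3 -m jog '[[[0,0,0],0],[[0,0,0],0],[[0,0,0],0],[[0,0,0],0],[[0,0,0],0],[[0,0,0],0],[[0,0,0],0],[[0,0,0],0],[[0,0,0],0],[[0,0,0],0],[[0,-4,0],0],[[0,-8,0],0],[[0,-12,0],0],[[0,-12,0],0],[[0,-12,0],0],[[0,-12,0],0]]' 8.5
python3 - <<'E'
from h import *
m=manip.sense();print(m['tcp_pos'],m['t'],to_tool([.5075,-.1144,.14]))
E
```

```text
t: 5.07
tcp_pos: [0.4468, 0.3267, 0.0335]
tool_rot: [-0.696, 0.125, -0.125, 0.696]
force: [0.5, -0.0, -1.4]
finger_gap: 0.518
t: 6.4
tcp_pos: [0.4456, 0.3272, 0.1532]
tool_rot: [0.696, -0.125, 0.125, -0.696]
force: [-0.2, -0.5, -0.3]
finger_gap: 0.998
[0.44562636 0.32718708 0.1532473 ] 6.4 [ 21.14196794   1.32919938 -39.25914277]
```

```bash
python3 -m jog '[[[2,0,-3.5],0],[[4,0,-7],0],[[6,0,-11],0],[[8,0,-14.5],0],[[10,0,-18],0],[[12,0,-22],0],[[14,0,-25.5],0],[[16,0,-29],0],[[18,0,-33],0],[[20,0,-37],0],[[21.1,1,-39.25],0],[[21.1,1,-39.25],0],[[21.1,1,-39.25],0],[[21.1,1,-39.25],0],[[21.1,1,-39.25],0],[[21.1,1,-39.25],0]]'
python3 - <<'E'
from h import *
m=manip.sense();print(m['t'],to_tool([.5075,-.1144,.027]))
cv2.imwrite('pics/w2.png',np.hstack([snap('wrist','w2a.png')['frame'],snap('top','t2.png')['frame'][150:360,110:300].repeat(2,0).repeat(2,1)[:,:240]])[:,:,::-1])
E
```

```text
t: 7.73
tcp_pos: [0.507, -0.1122, 0.143]
tool_rot: [-0.696, 0.125, -0.123, 0.696]
force: [0.5, 0.6, 0.0]
finger_gap: 0.99
7.7333 [ 0.1426271  11.60071323 -0.19057381]
```

View pics/w2.png

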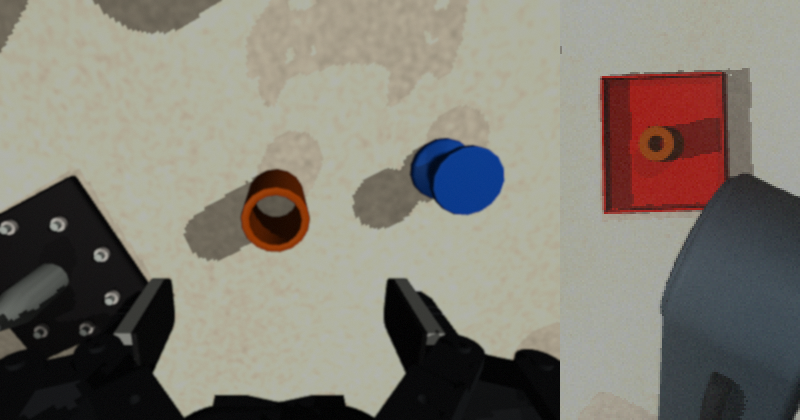

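The narrow sleeve stands upright in the middle of the tray (right panel, 660,143). The wide sleeve (rim 275,217) is centred between the fingers.

```bash
python3 -m jog '[[[0.1,3,-0.15],0],[[0.1,6,-0.15],0],[[0.1,9,-0.15],0],[[0.1,11.5,-0.15],0],[[0.1,11.5,-0.15],0],[[0.1,11.5,-0.15],0],[[0.1,11.5,-0.15],0]]'
python3 -m jog '[[[0,0,0],0],[[0,0,0],0],[[0,0,0],0],[[0,0,0],0],[[0,0,0],0],[[0,0,0],0],[[0,0,0],0],[[0,0,0],0],[[0,0,0],0],[[0,0,0],0],[[0,0,0],0],[[0,0,0],0]]' 2 30
python3 -m jog '[[[0,-3,0],0],[[0,-6,0],0],[[0,-9,0],0],[[0,-10,0],0],[[0,-10,0],0],[[0,-10,0],0]]'
python3 - <<'E'
from h import *
m=manip.sense();print(m['tcp_pos'],m['t'],to_tool([.507,-.314,.13]))
E
```

```text
t: 8.42
tcp_pos: [0.5088, -0.1156, 0.0294]
tool_rot: [0.696, -0.124, 0.125, -0.696]
force: [-0.2, -0.2, -0.0]
finger_gap: 0.995
t: 9.42
tcp_pos: [0.5088, -0.116, 0.0298]
tool_rot: [0.696, -0.124, 0.126, -0.696]
force: [0.4, 0.9, 6.5]
finger_gap: 0.531
t: 9.92
tcp_pos: [0.508, -0.1157, 0.1286]
tool_rot: [0.696, -0.124, 0.125, -0.696]
force: [0.5, 0.3, -2.1]
finger_gap: 0.529
[ 0.50796751 -0.11572646  0.12864254] 9.9167 [  6.79839757  -0.12629856 -18.62572437]
```

```bash
python3 -m jog '[[[1,0,-3],0],[[2,0,-6],0],[[3.3,0,-9],0],[[4.5,0,-12.5],0],[[5.6,0,-15.5],0],[[6.3,0,-17.5],0],[[6.8,0,-18.6],0],[[6.8,0,-18.6],0],[[6.8,0,-18.6],0],[[6.8,0,-18.6],0],[[6.8,0,-18.6],0],[[6.8,0,-18.6],0]]'
python3 - <<'E'
from h import *
m=manip.sense();print(m['tcp_pos'],m['t'],to_tool([.507,-.314,.13]))
w=snap('wrist','w3.png')['frame'];s=snap('scene','s3.png')
p=s['frame'][190:290,90:190]
cv2.imwrite('pics/c3.png',np.hstack([w[140:420,100:460],cv2.resize(p,(420,420),interpolation=2)[:280]])[:,:,::-1]) if 0 else cv2.imwrite('pics/c3.png',np.hstack([w[:,90:450],cv2.resize(p,(420,420),interpolation=cv2.INTER_CUBIC)])[:,:,::-1])
z=m['tcp_pos'][2]-.0298+.06
print('scene proj of sleeve top centre if at pin', proj(s,[.507,-.314,z]), proj(load('w3.png'),[.507,-.314,z]),proj(load('w3.png'),[*m['tcp_pos'][:2],z]))
E
```

```text
t: 10.92
tcp_pos: [0.5071, -0.3119, 0.1282]
tool_rot: [-0.696, 0.124, -0.124, 0.696]
force: [0.8, -0.1, 0.3]
finger_gap: 0.533
[ 0.50713437 -0.3119176   0.12818883] 10.9167 [ 0.05918118 -0.18130469 -0.19993481]
scene proj of sleeve top centre if at pin [125.72504821 236.50488937] [272.31642346 326.52247115] [277.90706631 325.08919853]
```

View pics/c3.png

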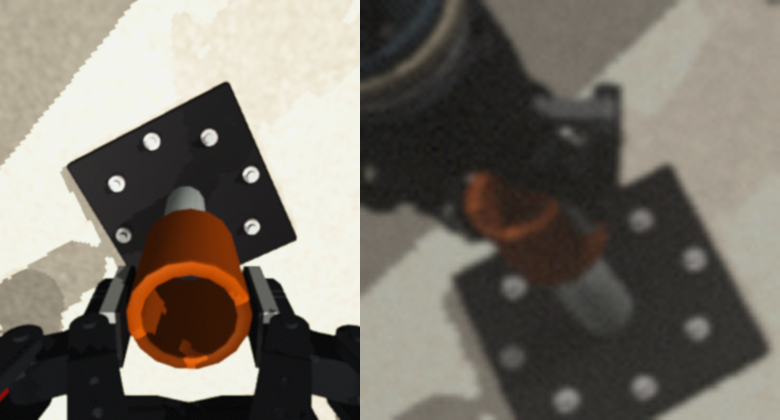

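Left: the sleeve is held level with its rim centre at wrist pixel (279.5,315). Right: the rim is at about scene pixel (125.5,238.5), above the pin. I'll work out the offset.

```bash
python3 - <<'E'
from h import *
m=manip.sense();W=load('w3.png');S=load('s3.png');z=m['tcp_pos'][2]+.030
a=ray(W,279.5,315,z);b=ray(S,125.5,238.5,z);print(m['tcp_pos'],a,b)
Rt=R.from_quat(m['tool_rot']).inv()
for p in(a,b): print(Rt.apply(np.array([.507,-.314,z])-p)*100)
# plate centre seen by wrist: bolts (full px) for frame consistency
for u,v in [(242,142),(299,137),(341,175),(342,227),(207,184),(214,235)]: print(ray(W,u,v,.02).round(4), end=' ')
c=np.array([ray(W,u,v,.02)[:2] for u,v in [(242,142),(299,137),(341,175),(342,227),(207,184),(214,235)]])
from scipy.optimize import least_squares
print(least_squares(lambda p:np.hypot(*(c-p).T)-.052,[.507,-.314]))
E
```

```text
[ 0.50730625 -0.31259589  0.12847059] [ 0.50336692 -0.30992274  0.15847059] [ 0.51094622 -0.3154785   0.15847059]
[ 4.81958112e-01 -1.50840472e-04 -2.56805644e-01]
[-4.21404252e-01  9.82769665e-05  2.15018018e-03]
[ 0.4546 -0.3183  0.02  ] [ 0.4649 -0.281   0.02  ] [ 0.4997 -0.2622  0.02  ] [ 0.5369 -0.273   0.02  ] [ 0.4732 -0.3523  0.02  ] [ 0.5102 -0.363   0.02  ]      message: `gtol` termination condition is satisfied.
     success: True
      status: 1
         fun: [-4.417e-04 -8.191e-05 -9.957e-04 -1.546e-03 -7.325e-04
               -1.653e-03]
           x: [ 5.059e-01 -3.128e-01]
        cost: 3.4263645615193977e-06
         jac: [[ 9.943e-01  1.068e-01]
               [ 7.903e-01 -6.127e-01]
               [ 1.218e-01 -9.926e-01]
               [-6.143e-01 -7.891e-01]
               [ 6.377e-01  7.703e-01]
               [-8.618e-02  9.963e-01]]
        grad: [ 6.263e-09 -1.842e-09]
  optimality: 6.262628972591826e-09
 active_mask: [ 0.000e+00  0.000e+00]
        nfev: 5
        njev: 5
```

The two estimates along tool x scatter by ±4 mm and their mean is about 0. Kinematics says +1 to 2 mm. The cone captures ±12 mm, so I'll go in gently and watch the force.

```bash
python3 -m jog '[[[0.1,0,-0.17],0],[[0.1,0,-0.17],0],[[0.1,0.7,-0.17],0],[[0.1,1.4,-0.17],0],[[0.1,2.1,-0.17],0],[[0.1,2.8,-0.17],0],[[0.1,3.4,-0.17],0],[[0.1,4,-0.17],0],[[0.1,4.4,-0.17],0],[[0.1,4.6,-0.17],0],[[0.1,4.6,-0.17],0]]'
python3 - <<'E'
from h import *
m=manip.sense();print(m['force'],m['ft_torque'],m['tcp_pos'])
E
```

```text
t: 11.93
tcp_pos: [0.5072, -0.3155, 0.0817]
tool_rot: [-0.696, 0.125, -0.124, 0.696]
force: [0.9, 0.1, -0.1]
finger_gap: 0.526
[ 0.89290769  0.13242654 -0.1418553 ] [0.01925061 0.02982708 0.05146057] [ 0.50724798 -0.31549984  0.08165278]
```

No contact with the underside at about 52 mm, so it's around the pin. Continuing down.

```bash
python3 -m jog '[[[0,0.6,0],0],[[0,1.2,0],0],[[0,1.8,0],0],[[0,2.4,0],0],[[0,3,0],0],[[0,3.4,0],0],[[0,3.7,0],0],[[0,3.8,0],0],[[0,3.8,0],0],[[0,3.8,0],0]]'
python3 - <<'E'
from h import *
m=manip.sense();print(m['force'],m['ft_torque'],m['tcp_pos'])
s=snap('scene','s4.png')['frame'][190:290,90:190];w=snap('wrist','w4.png')['frame'][:,90:450]
cv2.imwrite('pics/c4.png',np.hstack([w,cv2.resize(s,(420,420),interpolation=cv2.INTER_CUBIC)])[:,:,::-1])
E
```

```text
t: 12.77
tcp_pos: [0.5076, -0.3158, 0.0444]
tool_rot: [0.696, -0.125, 0.125, -0.696]
force: [-0.0, 0.5, -0.6]
finger_gap: 0.532
[-0.00774025  0.46685666 -0.57379367] [ 0.03162159 -0.03199176 -0.01106338] [ 0.50761715 -0.31576591  0.04438262]
```

View pics/c4.png

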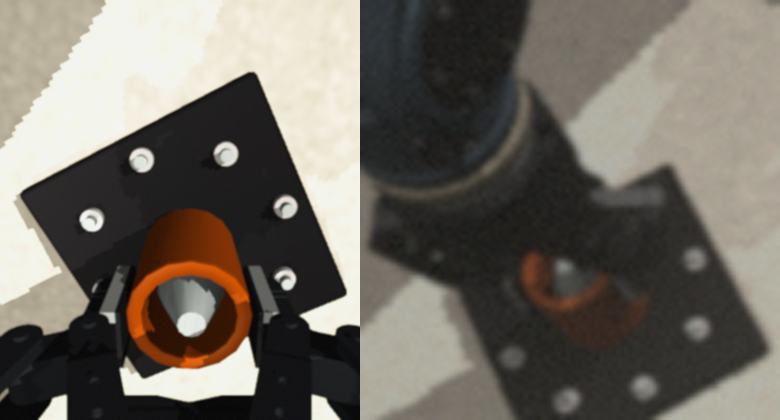

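The pin tip shows inside the bore in both views (wrist crop at 190,322). I'll lower the last 2 mm, release and retreat.

```bash
python3 -m jog '[[[0,0.1,0],0],[[0,0.2,0],0],[[0,0.2,0],0],[[0,0.2,0],0]]'
python3 -m jog '[[[0,0,0],0],[[0,0,0],0],[[0,0,0],0],[[0,0,0],0],[[0,0,0],0],[[0,0,0],0],[[0,0,0],0],[[0,0,0],0],[[0,0,0],0],[[0,0,0],0],[[0,0,0],0],[[0,-2,0],0],[[0,-4,0],0],[[0,-8,0],0],[[0,-12,0],0],[[0,-16,0],0],[[0,-16,0],0],[[0,-16,0],0]]' 8.5
python3 -m jog '[[[-4,0,0],0],[[-8,0,0],0],[[-12,0,0],0],[[-12,0,2],0],[[-12,0,2],0],[[-12,0,2],0],[[-12,0,2],0]]'
python3 - <<'E'
from h import *
S=snap('scene','s5.png');T=snap('top','t5.png')
c=lambda f,x,y,w,h,W,H:cv2.resize(f[y:y+h,x:x+w],(W,H),interpolation=cv2.INTER_CUBIC)
cv2.imwrite('pics/c5.png',np.hstack([c(S['frame'],90,190,100,100,400,400),c(T['frame'],372,165,70,70,400,400)])[:,:,::-1])
print('expected rim: scene',(proj(S,[.507,-.314,.072])-[90,190])*4,'top',(proj(T,[.507,-.314,.072])-[372,165])*400/70+[400,0])
E
```

```text
t: 13.2
tcp_pos: [0.5075, -0.3157, 0.0423]
tool_rot: [-0.696, 0.125, -0.125, 0.696]
force: [-0.7, 0.0, -0.5]
finger_gap: 0.53
t: 14.7
tcp_pos: [0.5089, -0.3169, 0.2055]
tool_rot: [0.697, -0.123, 0.127, -0.695]
force: [-0.6, -0.1, -1.2]
finger_gap: 0.992
t: 15.28
tcp_pos: [0.4025, -0.2559, 0.2018]
tool_rot: [0.696, -0.125, 0.125, -0.696]
force: [0.2, -0.1, -0.6]
finger_gap: 0.995
expected rim: scene [200.53129884 254.15187122] top [625.58425837 204.32920237]
```

View pics/c5.png

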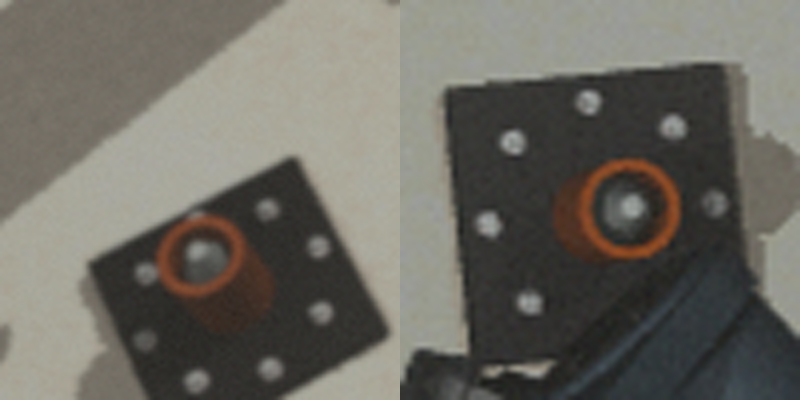

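The released sleeve's rim is at (201,254) in the scene crop against (200.5,254) expected for fully home, and at (630,208) against (626,204) in the top crop, under 1 original pixel off. It is seated upright and the arm is clear.

```bash
python3 -c "
from h import *
print(workorder.sign_off())"
```

```text
the job is handed in; nothing more can be done
None
```

I put the wide-bored sleeve on the gauge pin and the narrow one in the red reject tray, let go of both, and signed the job off at about 15 s of the 58 s. Sign-off gives no verdict, so success rests on these checks:

- **Wide sleeve:** after release, its rim is within a pixel of where a fully home, upright sleeve should appear in both the scene and top views. The pin is visible inside the bore, and there was no notable contact force on the way down.
- **Narrow sleeve:** it stood upright near the middle of the tray in the top view taken after I released it. I did not look at it again at the end, but the arm did not go back near the tray.
- **Robot:** the gripper was open and about 0.20 m above the table, clear of everything.
- **One disagreement:** with the sleeve held above the pin, the wrist and scene views differed by about 9 mm on its position along the tool's x. I used a value near their average, and it went on without contact.

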